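# Put the setting block away and hold the clamp jaws open at the mark

### The arm

A 6-joint arm with a two-finger parallel gripper is mounted at the origin on the work surface. World frame = base frame: x ahead of the robot, y to its left, z up, the work surface at z = 0. Lengths are in m, angles in rad, forces in N, time in s.
With the tool pointing down it reaches from about 0.3 to 0.775 m from the base axis. Payload 14.6 kg.
Tool frame: the origin (TCP) lies at the very end of the fingers, on their centre line; the grasp point (between the pads) lies 19 mm behind it; z points along the fingers, y is the direction in which the jaws open and shut (so a half turn about z gives the same grasp; the last joint's range is limited). The gripper opens to 94 mm and grips with 3 to 60 N. Pads are 16 mm wide; open, the fingers measure 119 mm over their backs; the gripper's body (75 mm by 177 mm) begins 78 mm behind the grasp point.
Start: joints at [-1.261, 0.3, 1.521, -0, 1.321, -0.067], TCP at [0.202, -0.511, 0.205] pointing down, gripper open.
Joint ranges: [-3.03, 3.03], [-0.79, 2.21], [0.23, 2.52], [-1.04, 4.18], [0, 3.07], [-2.55, 2.55]. Speed limits (rad/s): [2.22, 2.22, 2.57, 3.14, 3.14, 3.14].

### API

Orientations are given as [roll, pitch, yaw] about the fixed x, y, z axes, in that order (R = Rz(yaw) Ry(pitch) Rx(roll)).
In Python, from station import get_obs, vision, hand_in gives the robot as it stands.
- The arm moves only by the tool play_rows, never from a script. Its argument "moves" is a list of rows, each an object with "claw": the opening, from 0 (shut) to 1 (fully open); "linear": the shift along the tool's x, y, z in mm, a list of three; "turn": the turn, a rotation vector about the tool's x, y, z in rad, a list of three. In form: [{"claw": claw, "linear": [tx, ty, tz], "turn": [ax, ay, az]}, ...]. A call has 1 to 8 rows; each row is the pose to reach, as a shift and turn from the pose measured when the call began, along the tool's axes at that moment; what a row does not reach only later rows make up. A row lasts 1/8 s, in which the tool goes at most 62.5 mm and 10.7 degrees, less where a joint would pass 70% of its speed; a pose out of reach is approached as far as the arm can. A call with a gripper value outside its range is refused whole. The fingers move at their own pace and stop on an object; "force" is the grip in N (left out, the last holds). Time passes only in rows, so rows that repeat a pose let the fingers close. It gives the time, the measured TCP pose, the force and the opening at its end, in the units of the state.
- get_obs(): the state, without advancing time (a new reading comes with each control period).
- vision.camera(name): name is "scene" or "side" or "wrist"; returns the picture (420x560x3 uint8, blue, green, red); there is no depth.
- vision.camera_info(name): a dict with "camera_matrix" (3x3 intrinsics, pixels), "k1" (the pictures are not rectified: a ray, as slopes to the right and down, at radius r is drawn at 1 + k1 r^2 times it, then the intrinsics apply), "rvec" (rotation vector, rad) and "tvec" (3), from world to camera coordinates, as OpenCV has them; the wrist camera has in their place "mount" (4x4, takes a point from camera to tool coordinates, whose origin is the TCP and whose axes are the flange's). Camera axes: x right, y down, z forward; pixel columns grow to the right and rows downward; lengths in m; the calibration is good to about 2 mm. A picture is of the moment at which its call begins: read the wrist's pose just before it. camera_info takes no time and is no camera call.
- hand_in(): hands the job in, once; it reports no verdict.
The state is a dict: "time_s": time; "qpos": joint angles; "joint_vel": joint speeds; "tau": joint torques, N m; "ee_pos": TCP position; "eef_rot": TCP orientation; "force": force on the tool from outside, world axes, zero at the start; "moment": the same for the moment, N m; "grip_width": finger opening in m.
Only numpy, scipy, OpenCV 4.12 (cv2) and the standard library are available. Lean on these libraries where they do the work, as an engineer would, in place of code of your own. Each camera call takes 0.05 s, during which the arm holds its last target.

### The job

Take the green-marked setting block out of the track of the blue clamp box and put it back, upright and fully home, in the rack slot with the green labels. Then pull the black spring-return pull plate out, towards the end stop, until its red pointer stands at the yellow mark, and finish while still holding it there: do not let go. Leave the other parts lying about and the other block where they are.

Things in the scene. Friction and masses are not known exactly. Their poses are not given: they have to be found in the camera images.
- fixture: Fixed clamp box on a dark steel base plate 305 x 130 x 10 mm (x from -135 to +170 mm). Origin on the table, under the middle of the pull plate at rest; z up. The slide is pulled along this frame's -x. A blue housing with the jaws, 60 mm high, 76 mm wide, fills x = +75 to +170 mm. Red pointer and yellow mark are on its +y side. The track lies in front of the housing.
- slide (a joint): Travel of the spring-return slide (m): 0 at rest (jaws shut), grows as the pull plate is pulled along the fixture's -x; hard limit 0.095. Spring 4.5 N at rest plus 90 N per m (9 to 12 N at the mark), 0.5 N friction; snaps back when let go. With the setting block in the track it stops at about 0.04. The mark needs 0.052 to 0.08, different each time.
- pull_plate (a point): Middle of the top edge of the black upright pull plate on the slide: 14 mm thick along the fixture's x, 36 mm wide along its y, top 81 mm above the table, free down to 30 mm above the table, where the 28 mm wide steel slide bar begins (from 20 mm in front of the plate's middle, back into the housing). At rest the housing is 75 mm behind the plate's middle. Axes as the fixture's.
- pointer (a point): Top of the tip of the red pointer, 3 mm wide, that sticks out sideways (+y) from the slide 55 mm behind (fixture +x) the pull plate's middle, 25.5 mm above the table. Moves with the slide. Axes as the fixture's.
- mark: Yellow index mark: block 10 mm long (x), 14 mm wide, 8 mm high on the fixture's base plate at fixture y = +57 mm, top 18 mm above the table. Origin: middle of its underside; axes as the fixture's. The slide is at the mark when the pointer's x equals the mark's x: the pointer beside or over the yellow length (+-5 mm).
- stop (a point): Top of the aluminium end stop that closes the track, 20 mm above the table, at fixture x = -130 mm; the stop's inner face is 5 mm nearer the housing. The track runs from it to the housing along x: floor 10 mm above the table, side walls with inner faces at y = +-15, outer faces at +-21 mm, tops 18 mm above the table.
- block_green: Loose aluminium setting block, 64 (x) x 24 (y) x 48 mm (z), 0.14 to 0.28 kg, with green paint on top and at both ends. Origin at the centre of its underside. Starts upright in the fixture's track, its x roughly along the fixture's x, underside 10 mm above the table, its centre 69 to 76 mm in front (fixture -x) of the resting pull plate.
- slot_green: Fixed slot with two green label strips outside its long walls, in the rack. Origin: middle of its underside, 8 mm above the table. Pocket 70 mm along its y, 29 mm along its x; floor 5 mm above the origin, tops of the 4 mm walls 15 mm above it. The block goes in with its 64 mm side along y, either way round. Three slots stand end to end along y, 88 mm apart, order differs each time.
- slot_orange: Like the green slot, with orange labels; empty, its block is away. Not to be used.
- slot_white: Like the green slot, with white labels; holds the white block.
- rack: Fixed grey rack plate, 85 (x) x 275 (y) x 8 mm, that carries the three slots in a row along its y.
- block_white: Setting block like the green one but painted white, standing in the white slot; leave alone.
- hitch_pin: Steel hitch pin, 16 mm round, 130 mm long with bent end (loose bystander, leave alone)
- lamp_bracket: Red sheet steel angle bracket, 70 x 50 x 49 mm (loose bystander, leave alone)
- grab_handle: Stainless U-shaped grab handle, lying flat, 220 x 70 mm, 20 mm bar; origin between its feet (loose bystander, leave alone)
- backing_tab: Grey ceramic backing tab, 45 x 25 x 6 mm (loose bystander, leave alone)
- brass_nut: Hexagonal brass nut, 32 mm across, 13 mm high (loose bystander, leave alone)
There are look-alikes about, which are no part of the job. What is shaped like the block_green but brown, orange or turquoise is not meant.

How it is judged:
On the way, in this order (a step that is already met when the one before it is completed fails the run):
1. the green block stands fully home in the green slot and is released (horizontal distance between block_green and slot_green below 0.006 m and z of block_green in the frame of slot_green between 0.002 and 0.0085 m and angle between the x axis of block_green and the y axis of slot_green, either way round below 0.15 rad and angle between block_green's own z axis and vertical below 0.1 rad and contact force between the fingers and block_green below 0.1 N and linear speed of block_green below 0.03 m/s), for 0.2 s.
2. the fingers hold the slide with its pointer at the yellow mark (x of pointer in the frame of mark between -0.005 and 0.005 m and contact force between the fingers and slide above 3 N and velocity of joint slide between -0.01 and 0.01 m/s), for 0.5 s.
At the end, for the whole second after the job is handed in: The green block is upright in the green slot (centre within 6 mm, on the floor within 3.5 mm, aligned within 0.15 rad), released; the pointer is within 5 mm of the mark's centre along the travel, still, with the fingers pressing on the slide with over 3 N; no other part was moved over 20 mm (all of step 1 and all of step 2); the arm keeps its last pose, push and grip.
It fails at once if a loose part or the white block was moved by more than 20 mm (distance of any of hitch_pin, lamp_bracket, grab_handle, backing_tab, brass_nut, block_white from where it was at the start of the episode above 0.02 m).
It also fails if it takes over 58 s, if anything falls off the work surface, if the arm or the gripper's body presses on something with over 40 N, if the wrist force passes 120 N, or if a joint passes its speed limit or range.

## Working session

There is one attempt and no reset: what is moved stays moved. The work goes in short steps, Python scripts to look and compute and a tool call to move; the robot and the scene stay as the last step left them, time stands still between calls to the robot, and variables do not carry over. Pictures are saved under pics/ and viewed, and the job is handed in when it is done.

Besides the shell and the picture viewer there is one more tool, called after "Call:" in YAML: its name, and indented under it one key for each argument. play_rows: Moves the arm, as the interface text tells. Its arguments: {"type":"object","properties":{"moves":{"type":"array","items":{"type":"object","properties":{"claw":{"type":"number"},"linear":{"type":"array","items":{"type":"number"}},"turn":{"type":"array","items":{"type":"number"}}}}},"force":{"type":"number"}},"required":["moves"]}

```bash
mkdir -p pics; ls
cat > h.py <<'E'
import numpy as np, cv2
from station import get_obs, vision
from scipy.spatial.transform import Rotation as R
E
python3 - <<'E'
from h import *
print(get_obs())
for n in ["scene","side","wrist"]:
    i=vision.camera_info(n); print(n,i)
    im=vision.camera(n); cv2.imwrite(f"pics/{n}0.png",im)
E
```

```text
pics
{'time_s': 0.0, 'qpos': array([-1.26061042e+00,  3.00466602e-01,  1.52156602e+00,  3.12834483e-05,
        1.32071188e+00, -6.65513317e-02]), 'joint_vel': array([-0.00028835,  0.00033116,  0.00177879,  0.0002723 ,  0.00029854,
        0.00114382]), 'tau': array([ 2.01202478e-03, -5.31806266e+01, -3.52735126e+01,  7.08792591e-02,
        2.45158287e-02, -9.54042025e-05]), 'ee_pos': array([ 0.20228911, -0.51116906,  0.20489517]), 'eef_rot': array([-3.14044537e+00, -1.06834674e-04,  3.76729417e-01]), 'force': array([ 0.45587461, -0.83596719, -0.08772784]), 'moment': array([-0.0213697 , -0.02553289,  0.06929176]), 'grip_width': 0.09395324088885303}
scene {'camera_matrix': array([[514.38645628,   0.        , 276.6383007 ],
       [  0.        , 514.38645628, 209.57051928],
       [  0.        ,   0.        ,   1.        ]]), 'k1': -0.0932334668954398, 'rvec': array([ 2.17682758,  1.34011354, -0.43967127]), 'tvec': array([-0.26181933, -0.29105589,  1.50611386])}
side {'camera_matrix': array([[469.97885521,   0.        , 272.16664711],
       [  0.        , 469.97885521, 211.44639229],
       [  0.        ,   0.        ,   1.        ]]), 'k1': -0.09154770707117042, 'rvec': array([ 0.84951732, -2.32752686,  1.35420287]), 'tvec': array([0.44827262, 0.20475344, 0.98943603])}
wrist {'camera_matrix': array([[304.254185  ,   0.        , 273.13292366],
       [  0.        , 304.254185  , 212.23629892],
       [  0.        ,   0.        ,   1.        ]]), 'k1': -0.026004416524410212, 'mount': array([[ 8.59711959e-04, -9.63164295e-01, -2.68912256e-01,
         7.81188515e-02],
       [ 9.99999091e-01,  1.10744165e-03, -7.69533819e-04,
        -8.14647013e-04],
       [ 1.03899213e-03, -2.68911350e-01,  9.63164371e-01,
        -1.79703020e-01],
       [ 0.00000000e+00,  0.00000000e+00,  0.00000000e+00,
         1.00000000e+00]])}
```

View pics/scene0.png

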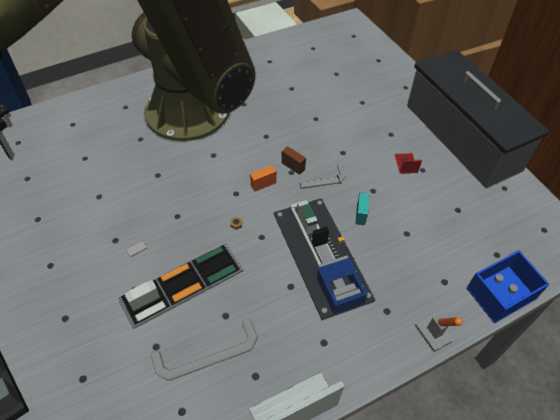

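View pics/side0.png

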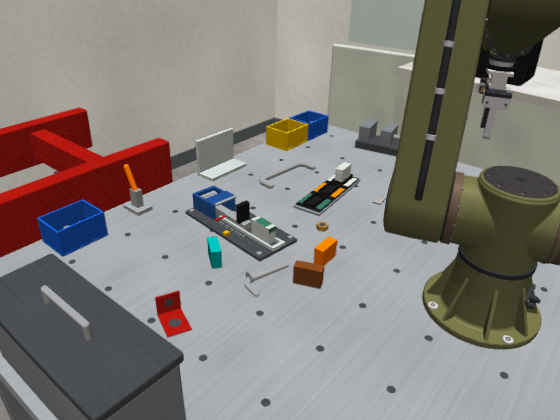

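View pics/wrist0.png

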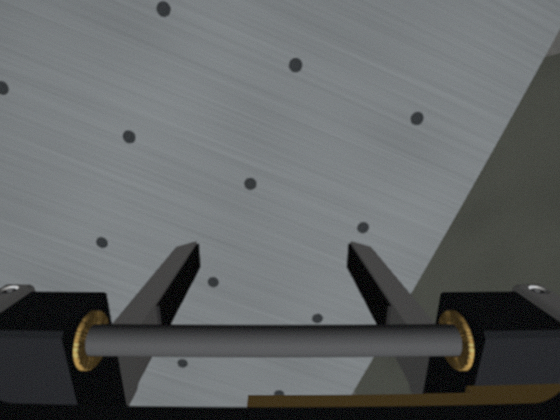

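The scene view shows the green block at about (308,213), the plate at (320,236), the yellow mark at (341,239) and the green slot at (215,262). The side view shows the block at (263,230). The wrist camera sees bare table only. Next I'll get rough positions.

```bash
cat >> h.py <<'E'
def und(i,px):
    px=np.atleast_2d(np.array(px,float)); K=i["camera_matrix"]
    d=np.stack([(px[:,0]-K[0,2])/K[0,0],(px[:,1]-K[1,2])/K[1,1]],1)
    return cv2.undistortPoints(px.reshape(-1,1,2),K,np.array([i["k1"],0,0,0,0])).reshape(-1,2)
def pose(name,ee=None):
    "R_wc, c origin"
    i=vision.camera_info(name)
    if name=="wrist":
        p,r=ee; M=i["mount"]; Rt=R.from_euler("xyz",r).as_matrix()
        return i,Rt@M[:3,:3],Rt@M[:3,3]+p
    Rc=R.from_rotvec(i["rvec"]).as_matrix()
    return i,Rc.T,-Rc.T@i["tvec"]
def rays(name,px,ee=None):
    i,Rw,c=pose(name,ee); u=und(i,px)
    d=(Rw@np.c_[u,np.ones(len(u))].T).T
    return c,d/np.linalg.norm(d,axis=1)[:,None]
def plane(name,px,z,ee=None):
    c,d=rays(name,px,ee); return c+d*((z-c[2])/d[:,2])[:,None]
def tri(*cd):
    A=np.zeros((3,3));b=np.zeros(3)
    for c,d in cd:
        P=np.eye(3)-np.outer(d,d);A+=P;b+=P@c
    x=np.linalg.solve(A,b); return x,[np.linalg.norm(np.cross(x-c,d)) for c,d in cd]
def snap(tag):
    o=get_obs(); im=vision.camera("wrist"); cv2.imwrite(f"pics/{tag}.png",im)
    np.savez(f"pics/{tag}.npz",p=o["ee_pos"],r=o["eef_rot"]); return im
def load(tag):
    z=np.load(f"pics/{tag}.npz"); return cv2.imread(f"pics/{tag}.png"),(z["p"],z["r"])
def totool(dw,o=None):
    o=o or get_obs(); return R.from_euler("xyz",o["eef_rot"]).inv().apply(np.array(dw))*1000
E
python3 - <<'E'
from h import *
print(plane("scene",[[308,211],],.058),plane("scene",[[320,230]],.081),plane("scene",[[341,239]],.018),plane("scene",[[215,262],[180,282],[145,300]],.02))
print(plane("side",[[263,226]],.058),plane("side",[[318,196]],.02))
print("corners base",plane("scene",[[275,214],[309,198],[374,296],[327,316]],.01))
for n,sc,b in [("scene",4,(200,180,400,320)),("side",4,(170,160,400,260))]:
    im=cv2.imread(f"pics/{n}0.png")[b[1]:b[3],b[0]:b[2]]
    cv2.imwrite(f"pics/{n}0z.png",cv2.resize(im,None,fx=3.4,fy=3.4,interpolation=cv2.INTER_CUBIC))
E
```

```text
[[0.51736631 0.11415018 0.058     ]] [[0.59052661 0.10308211 0.081     ]] [[0.5997776  0.16044045 0.018     ]] [[ 0.52553086 -0.13094581  0.02      ]
 [ 0.53855162 -0.2213021   0.02      ]
 [ 0.54642157 -0.30622832  0.02      ]]
[[0.50357039 0.13023178 0.058     ]] [[ 0.52955609 -0.14851971  0.02      ]]
corners base [[0.45878378 0.05648726 0.01      ]
 [0.45249603 0.1559184  0.01      ]
 [0.75919259 0.15115433 0.01      ]
 [0.75348326 0.03370306 0.01      ]]
```

View pics/scene0z.png

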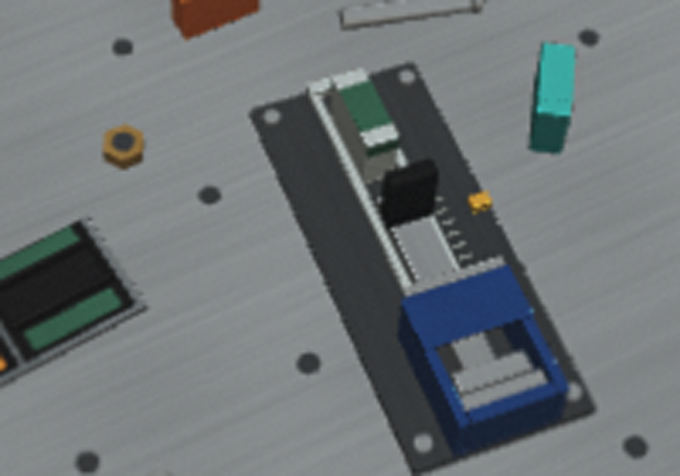

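View pics/side0z.png

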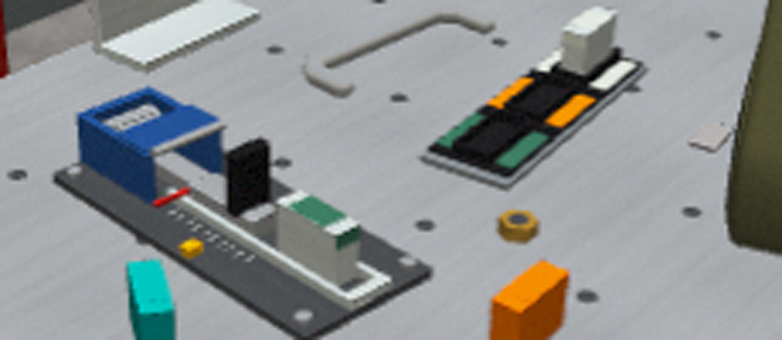

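The zooms show the base-plate corners at scene pixels (273.5,212), (322,199), (374,301) and (322,320). The block's green top has white end bands. The red pointer and yellow mark show only in the side view, at about (222,218) and (226,233).

Run:
```python
from h import *
P=plane("scene",[[273.5,212],[322,199],[374.4,300.6],[322,319.7]],.01);print(P)
for a,b in [(0,1),(1,2),(2,3),(3,0)]: 
    d=P[b]-P[a];print(np.linalg.norm(d),np.degrees(np.arctan2(d[1],d[0])))
o=get_obs()
# wrist camera: centre look point at height z for tool down
i=vision.camera_info("wrist");M=i["mount"];print("cam axis tool",M[:3,2],M[:3,3])
```

```text
[[0.45163388 0.05593544 0.01      ]
 [0.47002763 0.18375653 0.01      ]
 [0.76914676 0.14572935 0.01      ]
 [0.75612071 0.01974842 0.01      ]]
0.1291377544326738 81.8112207210996
0.3015266465814252 -7.245177592626734
0.12665256605877137 -95.90323634291171
0.30662962145420664 173.2224199725064
cam axis tool [-2.68912120e-01 -7.69541493e-04  9.63164409e-01] [ 0.07811885 -0.00081457 -0.17970315]
```

Fixture yaw is about -7.3° and its origin about (0.594, 0.104). The rack yaw is about +6.8° and the green slot about (0.526, -0.131). I'll go to a viewpoint with tool yaw 172.7° that sees both.

Call:
play_rows:
  moves:
    - {"claw":1,"linear":[514,-325,0],"turn":[0,0,-2.637]}
    - {"claw":1,"linear":[514,-325,0],"turn":[0,0,-2.637]}
    - {"claw":1,"linear":[514,-325,0],"turn":[0,0,-2.637]}
    - {"claw":1,"linear":[514,-325,0],"turn":[0,0,-2.637]}
    - {"claw":1,"linear":[514,-325,0],"turn":[0,0,-2.637]}
    - {"claw":1,"linear":[514,-325,0],"turn":[0,0,-2.637]}
    - {"claw":1,"linear":[514,-325,0],"turn":[0,0,-2.637]}
    - {"claw":1,"linear":[514,-325,0],"turn":[0,0,-2.637]}

```text
time_s: 1.15
ee_pos: [0.4978, -0.1055, 0.2054]
eef_rot: [3.141, -0.0, 1.883]
force: [0.5, -1.0, 0.2]
grip_width: 0.0946
```

Run:
```python
from h import *
o=get_obs();print(o["time_s"],o["ee_pos"],o["eef_rot"],o["qpos"])
t=np.array([.56,-.02,.205]);print(totool(t-o["ee_pos"]), 3.014-o["eef_rot"][2])
```

```text
1.15 [ 0.49778818 -0.1054633   0.20538665] [ 3.14121942e+00 -3.85989658e-04  1.88302479e+00] [-2.81049367e-01  2.08131916e-01  1.63609932e+00  5.49108702e-04
  1.29726781e+00 -5.93426063e-01]
[62.2208759  85.45643506  0.44256497] 1.1309752119795364
```

Call:
play_rows:
  moves:
    - {"claw":1,"linear":[62,85,0],"turn":[0,0,-1.131]}
    - {"claw":1,"linear":[62,85,0],"turn":[0,0,-1.131]}
    - {"claw":1,"linear":[62,85,0],"turn":[0,0,-1.131]}
    - {"claw":1,"linear":[62,85,0],"turn":[0,0,-1.131]}
    - {"claw":1,"linear":[62,85,0],"turn":[0,0,-1.131]}
    - {"claw":1,"linear":[62,85,0],"turn":[0,0,-1.131]}
    - {"claw":1,"linear":[62,85,0],"turn":[0,0,-1.131]}
    - {"claw":1,"linear":[62,85,0],"turn":[0,0,-1.131]}

```text
time_s: 2.15
ee_pos: [0.5596, -0.0203, 0.2053]
eef_rot: [3.141, -0.0, 3.01]
force: [-0.8, 0.0, -0.1]
grip_width: 0.0941
```

Run:
```python
from h import *
snap("w1");o=get_obs();print(o["time_s"],o["ee_pos"],o["eef_rot"],o["qpos"])
```

```text
2.2 [ 0.55961133 -0.02035855  0.20537   ] [3.14106440e+00 5.36623213e-05 3.01054173e+00] [-1.02024677e-01  3.22170602e-01  1.49208809e+00  5.42485897e-04
  1.32726502e+00 -1.54190089e+00]
```

View pics/w1.png

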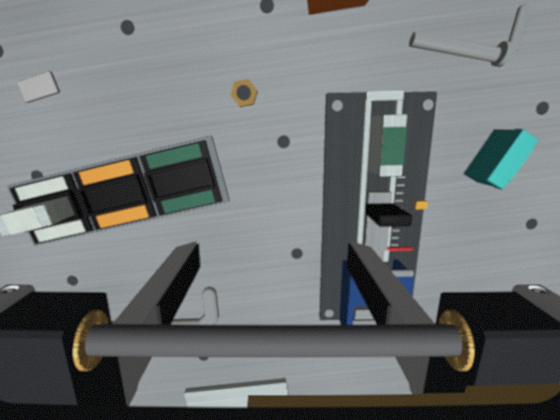

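The wrist view shows the green slot centre at about (180,178), block top at (393,147), plate at (388,214), pointer at (400,249) and mark at (421,205). I'll take a second view shifted in +y.

Call:
play_rows:
  moves:
    - {"claw":1,"linear":[24,108,0],"turn":[0,0,0]}
    - {"claw":1,"linear":[24,108,0],"turn":[0,0,0]}
    - {"claw":1,"linear":[24,108,0],"turn":[0,0,0]}

```text
time_s: 2.58
ee_pos: [0.5495, 0.0924, 0.2055]
eef_rot: [3.141, -0.0, 3.012]
force: [0.4, 0.1, -0.0]
grip_width: 0.0945
```

Run:
```python
from h import *
snap("w2");o=get_obs();print(o["time_s"],o["ee_pos"],o["eef_rot"],np.abs(o["joint_vel"]).max())
for t in ["w1","w2"]:
    im,_=load(t); h=cv2.cvtColor(im,cv2.COLOR_BGR2HSV)
    g=cv2.inRange(h,(60,70,30),(85,255,160)); y=cv2.inRange(h,(12,150,120),(28,255,255)); r=cv2.inRange(h,(0,150,100),(6,255,255))|cv2.inRange(h,(174,150,100),(180,255,255))
    for n,m in [("g",g),("y",y),("r",r)]:
        k,l,s,c=cv2.connectedComponentsWithStats(m)
        for j in range(1,k):
            if s[j,4]>25:
                cs,_=cv2.findContours((l==j).astype(np.uint8),0,2)
                print(t,n,s[j],c[j].round(1),cv2.boxPoints(cv2.minAreaRect(cs[0])).round(0).tolist() if n=="g" else "")
```

```text
2.625 [0.54974026 0.09085249 0.20539912] [3.14117411e+00 1.09386238e-05 3.01080854e+00] 0.04319037599931245
w1 g [381 127  26  38 842] [393.2 145.7] [[380.0, 164.0], [383.0, 125.0], [406.0, 127.0], [403.0, 166.0]]
w1 g [145 143  57  26 794] [173.6 155.8] [[145.0, 155.0], [198.0, 142.0], [202.0, 156.0], [148.0, 170.0]]
w1 g [161 189  54  24 715] [187.6 200.9] [[160.0, 200.0], [212.0, 188.0], [215.0, 202.0], [163.0, 213.0]]
w1 y [ 79 160  55  25 745] [105.8 172.2] 
w1 y [415 201  12   8  80] [420.2 204.5] 
w1 y [ 96 205  53  23 663] [122. 216.] 
w1 r [388 247  24   4  80] [399.8 248.3] 
w2 g [277 152  22  35 769] [287.5 169. ] [[277.0, 152.0], [298.0, 152.0], [298.0, 186.0], [277.0, 186.0]]
w2 g [ 59 164  56  26 768] [ 86.6 176.3] [[59.0, 176.0], [111.0, 163.0], [114.0, 177.0], [63.0, 190.0]]
w2 g [ 78 208  53  24 686] [103.5 219.4] [[77.0, 218.0], [127.0, 207.0], [130.0, 220.0], [80.0, 232.0]]
w2 y [ 198    0   67   27 1403] [228.8  10.6] 
w2 y [  0 180  49  24 662] [ 23.2 191.8] 
w2 y [326 220  11   8  81] [331.3 223.5] 
w2 y [ 17 223  50  22 605] [ 41.6 233.8] 
w2 r [534  45  26  56 711] [550.1  80.4] 
w2 r [300 265  25   4  82] [312.7 266.4]
```

View pics/w2.png

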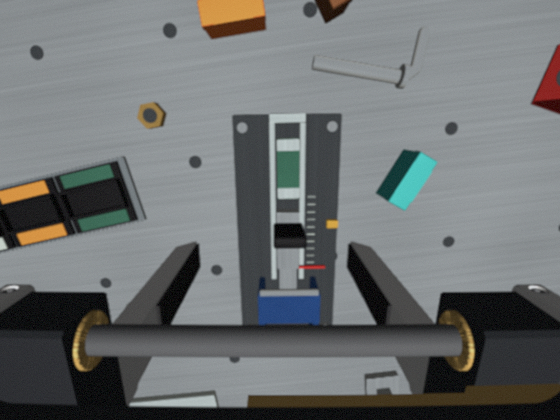

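The second view shows the block's green top at (287,169), mark at (331,223), pointer tip at (324,268) and plate top at (289,236). Next I'll triangulate the points.

Run:
```python
from h import *
e1=load("w1")[1];e2=load("w2")[1]
def T(n,a,b):
    c1,d1=rays("wrist",[a],e1);c2,d2=rays("wrist",[b],e2)
    x,r=tri((c1,d1[0]),(c2,d2[0]));print(n,x.round(4),np.round(r,4));return x
b=T("block top",(393.2,145.7),(287.5,169))
s1=T("strip1",(173.6,155.8),(86.6,176.3));s2=T("strip2",(187.6,200.9),(103.5,219.4));print("slot",(s1+s2)/2, np.degrees(np.arctan2(*(s2-s1)[[1,0]])))
T("mark",(420.2,204.5),(331.3,223.5)); T("ptr",(399.8,248.3),(312.7,266.4))
o1=T("orange1",(105.8,172.2),(23.2,191.8))
for t in ["w1","w2"]:
    im,e=load(t);x,y,w,h=(340,110,110,160) if t=="w1" else (240,130,110,160)
    cv2.imwrite(f"pics/{t}z.png",cv2.resize(im[y:y+h,x:x+w],None,fx=3.7,fy=3.7,interpolation=cv2.INTER_CUBIC))
im=np.hstack([cv2.imread("pics/w1z.png"),cv2.imread("pics/w2z.png")]);print(im.shape);cv2.imwrite("pics/wz.png",im[:,:800])
# slot strips on plane for angle
for t,e,P in [("w1",e1,[[145,155],[198,142],[202,156],[148,170],[160,200],[212,188],[215,202],[163,213]]),("w2",e2,[[59,176],[111,163],[114,177],[63,190],[77,218],[127,207],[130,220],[80,232]])]:
    Q=plane("wrist",P,.023,e); print(t,Q.mean(0).round(4),[np.degrees(np.arctan2(*(Q[j+1]-Q[j])[[1,0]])).round(1) for j in (0,4)],np.degrees(np.arctan2(*(Q[2]-Q[3])[[1,0]])))
```

```text
block top [0.5157 0.1133 0.0612] [0.0001 0.0001]
strip1 [ 0.4984 -0.1322  0.0144] [0.0001 0.0001]
strip2 [ 0.5555 -0.127   0.0137] [0. 0.]
slot [ 0.52692398 -0.12962122  0.01404254] 5.169087110463423
mark [0.5973 0.1618 0.0177] [0.0001 0.0001]
ptr [0.6497 0.1322 0.0252] [0.0001 0.0001]
orange1 [ 0.5067 -0.2207  0.0125] [0.0001 0.0001]
(592, 814, 3)
w1 [ 0.5257 -0.1272  0.023 ] [np.float64(95.5), np.float64(95.4)] 96.46338253193618
w2 [ 0.5257 -0.1242  0.023 ] [np.float64(95.6), np.float64(94.8)] 96.09273624303158
```

View pics/wz.png

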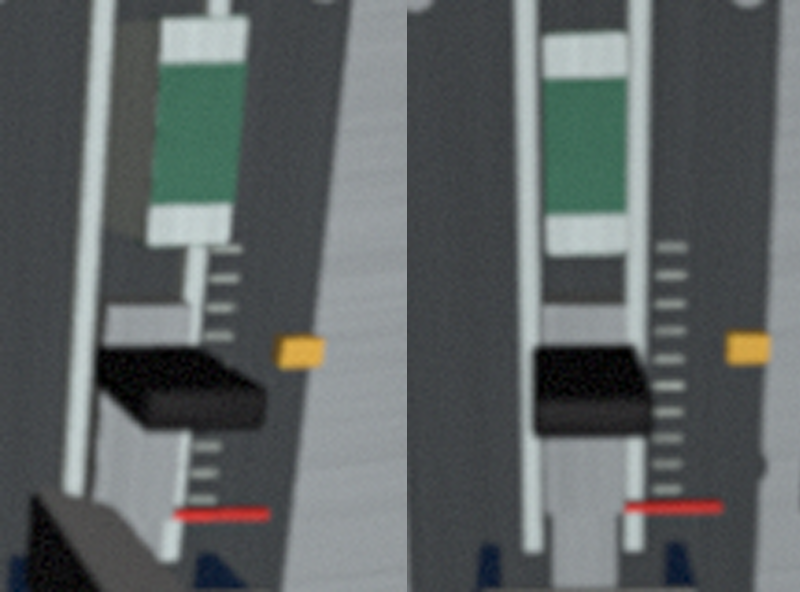

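The zooms show the block's top corners and track walls clearly. I'll get their angles in the w2 view by casting onto planes.

Run:
```python
from h import *
e2=load("w2")[1]
z=lambda P:[[240+(a-407)/3.7-.5+.135,130+b/3.7-.5+.135] for a,b in P]
ang=lambda d:np.degrees(np.arctan2(d[1],d[0]))
W=plane("wrist",z([(515,0),(527,550),(650,0),(642,550)]),.018,e2);print(W.round(4),ang(W[1]-W[0]),ang(W[3]-W[2]),"mid",(W[0]+W[2])/2,(W[1]+W[3])/2,ang(W[1]+W[3]-W[0]-W[2]))
for zz in (.058,.061):
    B=plane("wrist",z([(543,34),(628,33),(628,253),(546,255)]),zz,e2);print(B.round(4),B.mean(0),[np.linalg.norm(B[i]-B[(i+1)%4]).round(4) for i in range(4)],ang(B[3]-B[0]),ang(B[2]-B[1]))
P=plane("wrist",z([(537,347),(629,347),(649,402),(535,402)]),.081,e2);print(P.round(4),P.mean(0),ang(P[1]-P[0])+90,ang(P[2]-P[3])+90)
```

```text
[[0.4731 0.0985 0.018 ]
 [0.6636 0.0773 0.018 ]
 [0.4786 0.1407 0.018 ]
 [0.6691 0.1185 0.018 ]] -6.323013721122322 -6.63808430095151 mid [0.4758427 0.1195757 0.018    ] [0.66635445 0.09793504 0.018     ] -6.48058048347338
[[0.4832 0.1056 0.058 ]
 [0.486  0.1295 0.058 ]
 [0.5495 0.1227 0.058 ]
 [0.5469 0.0984 0.058 ]] [0.51639075 0.11403908 0.058     ] [np.float64(0.0241), np.float64(0.0639), np.float64(0.0244), np.float64(0.0642)] -6.44131032758056 -6.1064814445459605
[[0.483  0.1056 0.061 ]
 [0.4858 0.1292 0.061 ]
 [0.5488 0.1225 0.061 ]
 [0.5462 0.0984 0.061 ]] [0.51597576 0.11393849 0.061     ] [np.float64(0.0238), np.float64(0.0633), np.float64(0.0242), np.float64(0.0636)] -6.44131032758056 -6.106481444545977
[[0.5678 0.0928 0.081 ]
 [0.5712 0.1187 0.081 ]
 [0.5885 0.1227 0.081 ]
 [0.5842 0.0902 0.081 ]] [0.57791337 0.1060901  0.081     ] 172.55913511405674 172.54367669715276
```

At the block's stated height the measured top is 64 x 24 mm, which agrees, with its centre at (0.5163, 0.1139) and yaw -6.4°. Pointer minus mark is 55.4 mm, which is plausible. The block is 75.5 mm in front of the plate, also in range. Now the grasp.

Run:
```python
from h import *
o=get_obs();print(o["ee_pos"],o["eef_rot"],totool(np.array([.5163,.1139,.030])-o["ee_pos"],o),np.radians(173.6)-o["eef_rot"][2])
```

```text
[0.54974026 0.09085249 0.20539912] [3.14117411e+00 1.09386238e-05 3.01080854e+00] [ 36.16226072  18.41627383 175.4064454 ] 0.019083044926475168
```

Call:
play_rows:
  moves:
    - {"claw":0.7,"linear":[36,18.4,50],"turn":[0,0,-0.019]}
    - {"claw":0.7,"linear":[36,18.4,90],"turn":[0,0,-0.019]}
    - {"claw":0.7,"linear":[36,18.4,110],"turn":[0,0,-0.019]}
    - {"claw":0.7,"linear":[36,18.4,110],"turn":[0,0,-0.019]}

```text
time_s: 3.12
ee_pos: [0.516, 0.1127, 0.0944]
eef_rot: [-3.141, -0.002, 3.027]
force: [0.5, -0.2, 0.4]
grip_width: 0.066
```

Run:
```python
from h import *
o=get_obs();print(o["time_s"],o["ee_pos"],o["eef_rot"],totool(np.array([.5163,.1139,.030])-o["ee_pos"],o),np.radians(173.6)-o["eef_rot"][2])
snap("w3")
```

```text
3.125 [0.51601293 0.1127354  0.09435077] [-3.14124176e+00 -2.40206623e-03  3.02743557e+00] [-0.30711542  1.21230185 64.34979295] 0.0024560088845695383
```

View pics/w3.png

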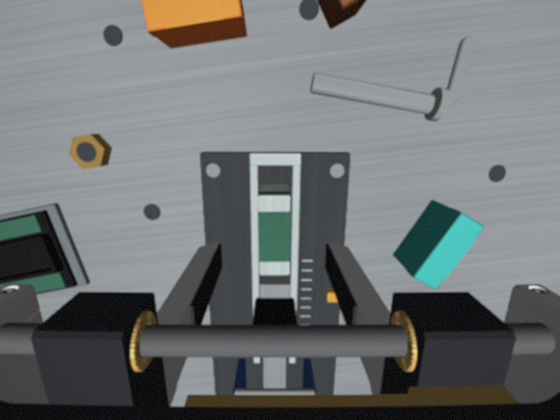

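The block's green top is centred between the fingers at about (275,235). Descending and gripping.

Call:
play_rows:
  moves:
    - {"claw":0.7,"linear":[0,1,35],"turn":[0,0,0]}
    - {"claw":0.7,"linear":[0,1,55],"turn":[0,0,0]}
    - {"claw":0.7,"linear":[0,1,64],"turn":[0,0,0]}
    - {"claw":0.7,"linear":[0,1,64],"turn":[0,0,0]}
    - {"claw":0.1,"linear":[0,1,64],"turn":[0,0,0]}
    - {"claw":0.1,"linear":[0,1,64],"turn":[0,0,0]}
    - {"claw":0.1,"linear":[0,1,64],"turn":[0,0,0]}
    - {"claw":0.1,"linear":[0,1,64],"turn":[0,0,0]}
  force: 25

```text
time_s: 4.18
ee_pos: [0.5168, 0.114, 0.0318]
eef_rot: [3.141, -0.0, 3.028]
force: [-0.5, 0.6, -1.0]
grip_width: 0.0291
```

Run:
```python
from h import *
o=get_obs();print(o["time_s"],o["ee_pos"],o["eef_rot"],o["grip_width"],o["force"])
```

```text
4.175 [0.51683348 0.11398204 0.03175045] [ 3.14132841e+00 -1.87791639e-04  3.02780003e+00] 0.029102559717609434 [-0.51667545  0.57585434 -0.96977897]
```

Still closing (29 mm). A few more rows, then lift.

Call:
play_rows:
  moves:
    - {"claw":0.1,"linear":[0,0,0],"turn":[0,0,0]}
    - {"claw":0.1,"linear":[0,0,0],"turn":[0,0,0]}
    - {"claw":0.1,"linear":[0,0,0],"turn":[0,0,0]}
    - {"claw":0.1,"linear":[0,0,-15],"turn":[0,0,0]}
    - {"claw":0.1,"linear":[0,0,-40],"turn":[0,0,0]}
    - {"claw":0.1,"linear":[0,0,-85],"turn":[0,0,0]}
    - {"claw":0.1,"linear":[0,0,-110],"turn":[0,0,0]}
    - {"claw":0.1,"linear":[0,0,-110],"turn":[0,0,0]}

```text
time_s: 5.18
ee_pos: [0.5177, 0.1141, 0.144]
eef_rot: [3.14, 0.004, 3.028]
force: [0.3, 0.4, -2.5]
grip_width: 0.0236
```

Run:
```python
from h import *
o=get_obs();print(o["time_s"],o["ee_pos"],o["eef_rot"],o["grip_width"],o["force"])
snap("w4")
# target above slot
print(totool(np.array([.527,-.1296,.14])-o["ee_pos"],o),np.radians(95.4)-o["eef_rot"][2])
```

```text
5.175 [0.51767229 0.11410908 0.14398539] [3.14026426 0.00371203 3.02786849] 0.023648644621340753 [ 0.33435728  0.35643069 -2.47078041]
[ -36.90832099 -241.08157077    3.80217489] -1.3628243801085358
```

View pics/w4.png

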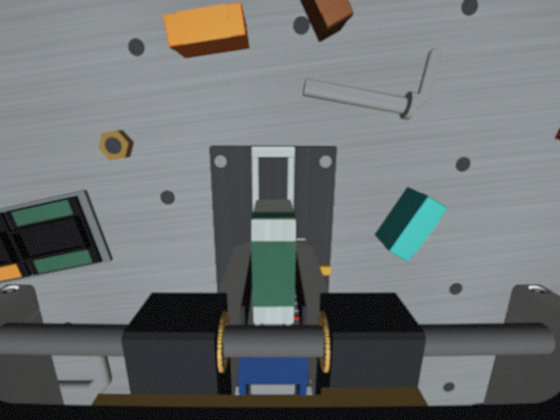

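The block is held (23.6 mm, about 2 N). Moving over the slot.

Call:
play_rows:
  moves:
    - {"claw":0.1,"linear":[-37,-241,4],"turn":[0,0,1.363]}
    - {"claw":0.1,"linear":[-37,-241,4],"turn":[0,0,1.363]}
    - {"claw":0.1,"linear":[-37,-241,4],"turn":[0,0,1.363]}
    - {"claw":0.1,"linear":[-37,-241,4],"turn":[0,0,1.363]}
    - {"claw":0.1,"linear":[-37,-241,4],"turn":[0,0,1.363]}
    - {"claw":0.1,"linear":[-37,-241,4],"turn":[0,0,1.363]}
    - {"claw":0.1,"linear":[-37,-241,4],"turn":[0,0,1.363]}
    - {"claw":0.1,"linear":[-37,-241,4],"turn":[0,0,1.363]}

```text
time_s: 6.22
ee_pos: [0.5256, -0.1295, 0.1365]
eef_rot: [-3.14, -0.001, 1.661]
force: [0.9, -0.1, -1.7]
grip_width: 0.0238
```

Call:
play_rows:
  moves:
    - {"claw":0.1,"linear":[0,0,0],"turn":[0,0,0]}

```text
time_s: 6.35
ee_pos: [0.5251, -0.1293, 0.1351]
eef_rot: [-3.138, -0.002, 1.661]
force: [-0.5, 0.0, -2.2]
grip_width: 0.0235
```

Run:
```python
from h import *
o=get_obs();print(o["time_s"],o["ee_pos"],o["eef_rot"],o["grip_width"],o["force"])
snap("w5"); im=vision.camera("side"); cv2.imwrite("pics/s5.png",cv2.resize(im[130:250,260:420],None,fx=5,fy=5,interpolation=cv2.INTER_CUBIC))
print(totool(np.array([.527,-.1296,.14])-o["ee_pos"],o),np.radians(95.4)-o["eef_rot"][2])
```

```text
6.35 [ 0.52510402 -0.12933056  0.13513472] [-3.13840654e+00 -2.25916496e-03  1.66119920e+00] 0.023537039228240738 [-0.47477004  0.03591447 -2.15195934]
[-0.42851974  1.848403   -4.87217331] 0.003844908005945724
```

View pics/w5.png

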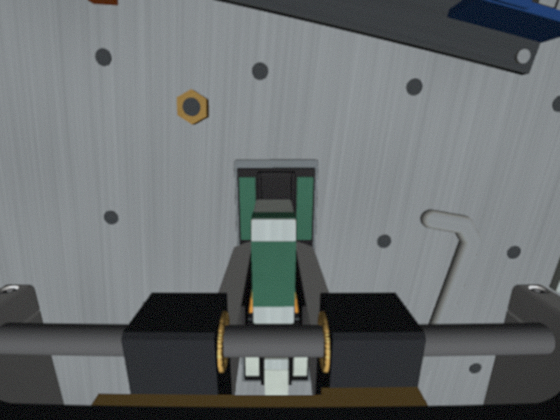

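View pics/s5.png

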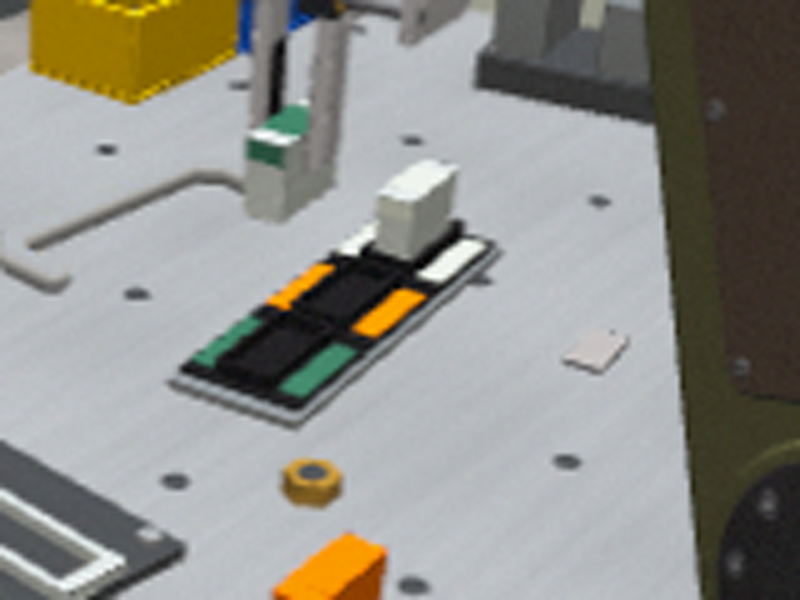

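The block hangs over the slot and both green strips are visible in w5, left at x 239–255 and right at 297–314, with the rack's end edge at row 160. I'll re-measure the slot centreline from here.

```bash
python3 - <<'E'
from h import *
im,e=load("w5"); h=cv2.cvtColor(im,cv2.COLOR_BGR2HSV)
g=cv2.inRange(h,(60,70,30),(85,255,160))
Rt=R.from_euler("xyz",e[1])
for row in (185,195,205,215,225,235):
    xs=np.where(g[row,200:350])[0]+200
    L=xs[xs<258];Rr=xs[xs>294]
    P=plane("wrist",[[L.min()-.5,row],[L.max()+.5,row],[Rr.min()-.5,row],[Rr.max()+.5,row]],.014,e)
    t=Rt.inv().apply(P-e[0])*1000
    print(row,L.min(),L.max(),Rr.min(),Rr.max(),"tool y",t[:,1].round(1),"mid",t[:,1].mean().round(2),"world mid",P.mean(0).round(4))
col=g[:,243:252].any(1);r=np.where(col)[0];print(r.min(),r.max())
m=np.where(g[:,248])[0];m2=np.where(g[:,306])[0]; print(m.min(),m.max(),m2.min(),m2.max())
P=plane("wrist",[[248,m.min()-.5],[306,m2.min()-.5]],.014,e);print("strip end",P, "slot est", P.mean(0))
E=load("w1")[1]
E
python3 - <<'E'
from h import *
e1=load("w1")[1];e2=load("w2")[1]
for e,P in ((e1,[[145,155],[198,142],[202,156],[148,170],[160,200],[212,188],[215,202],[163,213]]),(e2,[[59,176],[111,163],[114,177],[63,190],[77,218],[127,207],[130,220],[80,232]])):
    Q=plane("wrist",P,.014,e);print((Q[1:3].mean(0)+Q[5:7].mean(0))/2,"len",np.linalg.norm(Q[1]-Q[0]))
E
```

```text
185 239 255 297 312 tool y [-35.2 -18.1  23.   39. ] mid 2.17 world mid [ 0.5247 -0.1053  0.014 ]
195 239 255 296 312 tool y [-35.5 -18.3  22.2  39.4] mid 1.95 world mid [ 0.5254 -0.1155  0.014 ]
205 240 254 296 312 tool y [-34.7 -19.4  22.4  39.7] mid 1.98 world mid [ 0.5264 -0.1259  0.014 ]
215 240 257 295 311 tool y [-35.  -16.5  21.6  39.1] mid 2.27 world mid [ 0.5276 -0.1364  0.014 ]
225 240 249 297 311 tool y [-35.4 -25.   23.9  39.4] mid 0.75 world mid [ 0.5271 -0.1473  0.014 ]
235 241 249 297 311 tool y [-34.6 -25.2  24.1  39.8] mid 1.03 world mid [ 0.5284 -0.1583  0.014 ]
177 288
177 239 177 239
strip end [[ 0.49643805 -0.09932727  0.014     ]
 [ 0.553884   -0.09403767  0.014     ]] slot est [ 0.52516103 -0.09668247  0.014     ]
[ 0.52290262 -0.09758335  0.014     ] len 0.06703211630751825
[ 0.52305365 -0.09682741  0.014     ] len 0.0696572260805852
```

Run:
```python
from h import *
im,e=load("w5"); 
print(im[195:335:1,274].astype(int)[::3].tolist())
h=cv2.cvtColor(im,cv2.COLOR_BGR2HSV);g=cv2.inRange(h,(60,70,30),(85,255,160))
r=np.where(g[:,274])[0];print(r)
i=vision.camera_info("wrist");M=i["mount"]
def tp(px,z):
    u=und(i,px);d=(M[:3,:3]@np.c_[u,np.ones(len(u))].T).T;c=M[:3,3];return (c+d*((z-c[2])/d[:,2])[:,None])*1000
r2=r[r>225];top=(r2.min()-.5,r2.max()+.5);print(top,tp([[274,top[0]],[274,top[1]],[274,219.5],[274,322]],-.0263))
o=get_obs();print(totool(np.array([.527,-.1296,.05])-o["ee_pos"],o),np.radians(95.4)-o["eef_rot"][2])
```

```text
[[42, 39, 40], [43, 43, 41], [79, 86, 81], [78, 82, 79], [85, 88, 84], [78, 82, 80], [41, 51, 33], [43, 52, 33], [140, 140, 133], [185, 186, 174], [181, 182, 171], [185, 184, 174], [182, 183, 173], [182, 182, 170], [184, 185, 174], [167, 168, 155], [80, 98, 56], [81, 99, 57], [83, 98, 57], [84, 104, 62], [81, 100, 57], [84, 102, 60], [82, 101, 59], [84, 101, 60], [81, 100, 59], [80, 99, 56], [85, 104, 62], [80, 98, 53], [84, 102, 61], [87, 103, 63], [82, 99, 57], [84, 102, 59], [86, 103, 61], [84, 103, 61], [82, 101, 58], [86, 105, 59], [81, 100, 57], [125, 135, 109], [188, 188, 178], [183, 185, 176], [185, 186, 176], [187, 187, 175], [188, 189, 177], [78, 80, 74], [29, 30, 31], [44, 40, 39], [66, 63, 61]]
[213 214 215 216 217 242 243 244 245 246 247 248 249 250 251 252 253 254
 255 256 257 258 259 260 261 262 263 264 265 266 267 268 269 270 271 272
 273 274 275 276 277 278 279 280 281 282 283 284 285 286 287 288 289 290
 291 292 293 294 295 296 297 298 299 300 301 302 303 304 305]
(np.float64(241.5), np.float64(305.5)) [[ 2.00672055e+01  9.57295740e-03 -2.63000000e+01]
 [-1.91387866e+01  7.44739719e-02 -2.63000000e+01]
 [ 3.24344651e+01 -1.06551789e-02 -2.63000000e+01]
 [-3.01369364e+01  9.28730305e-02 -2.63000000e+01]]
[-0.62004305  2.02088383 85.39673242] 0.002874033631269368
```

The block is centred in the tool to within 1 mm. Lowering to just above the slot.

Call:
play_rows:
  moves:
    - {"claw":0.1,"linear":[-1.3,2,30],"turn":[0,0,0]}
    - {"claw":0.1,"linear":[-1.3,2,60],"turn":[0,0,0]}
    - {"claw":0.1,"linear":[-1.3,2,80],"turn":[0,0,0]}
    - {"claw":0.1,"linear":[-1.3,2,80],"turn":[0,0,0]}
    - {"claw":0.1,"linear":[-1.3,2,80],"turn":[0,0,0]}

```text
time_s: 7.08
ee_pos: [0.5274, -0.1304, 0.0561]
eef_rot: [-3.139, -0.002, 1.663]
force: [0.7, 0.6, -1.2]
grip_width: 0.0237
```

Run:
```python
from h import *
o=get_obs();print(o["time_s"],o["ee_pos"],o["eef_rot"],o["grip_width"],o["force"])
snap("w6"); im=vision.camera("side"); s=cv2.resize(im[150:230,280:387],None,fx=4,fy=4,interpolation=cv2.INTER_CUBIC)
im=vision.camera("scene"); s2=cv2.resize(im[220:300,160:260],None,fx=3.7,fy=4,interpolation=cv2.INTER_CUBIC)
cv2.imwrite("pics/s6.png",np.hstack([s,s2])[:,:800])
print(totool(np.array([.527,-.1296,.0345])-o["ee_pos"],o),np.radians(95.4)-o["eef_rot"][2])
```

```text
7.075 [ 0.52739474 -0.13038485  0.05614333] [-3.13946376e+00 -1.79837784e-03  1.66267792e+00] 0.023665481266762933 [ 0.66732637  0.5585031  -1.19142543]
[ 0.7788316  -0.27497944 21.64540305] 0.0023661843320097464
```

View pics/w6.png

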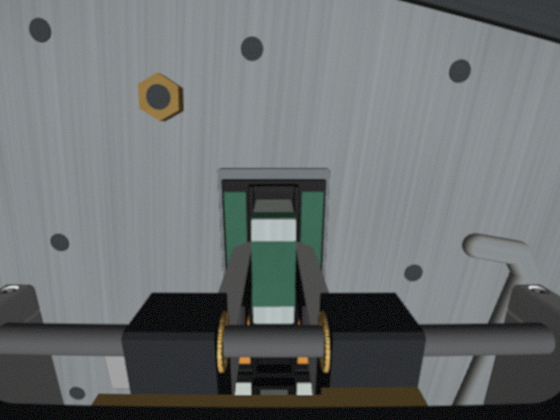

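View pics/s6.png

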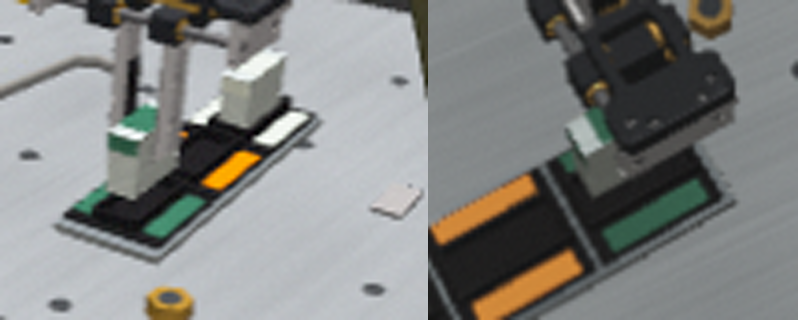

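Laterally centred, with the strips and the block both centred at column 274. I'll check along the length.

Run:
```python
from h import *
im,e=load("w6"); h=cv2.cvtColor(im,cv2.COLOR_BGR2HSV);g=cv2.inRange(h,(60,70,30),(85,255,160))
Rt=R.from_euler("xyz",e[1])
for c in (230,236,310,316):
    r=np.where(g[:,c])[0];P=plane("wrist",[[c,r.min()-.5]],.014,e);print(c,r.min(),P.round(4),(Rt.inv().apply(P-e[0])*1000).round(1))
for row in (200,212,225):
    xs=np.where(g[row,200:350])[0]+200; P=plane("wrist",[[xs.min()-.5,row],[xs.max()+.5,row]],.014,e);print(row,(Rt.inv().apply(P-e[0])*1000)[:,1].round(1))
o=get_obs();print(o["ee_pos"])
```

```text
230 191 [[ 0.4918 -0.0994  0.014 ]] [[ 34.1 -32.5  42.3]]
236 192 [[ 0.4963 -0.0997  0.014 ]] [[ 33.3 -28.1  42.3]]
310 191 [[ 0.551  -0.0939  0.014 ]] [[34.1 26.9 42.1]]
316 192 [[ 0.5555 -0.0942  0.014 ]] [[33.4 31.4 42.1]]
200 [-37.7  37.3]
212 [-38.   36.9]
225 [-37.7  37.4]
[ 0.52744365 -0.13043014  0.05627432]
```

Well aligned both ways, within about 1 mm. Inserting.

Call:
play_rows:
  moves:
    - {"claw":0.1,"linear":[0,-0.3,8],"turn":[0,0,0]}
    - {"claw":0.1,"linear":[0,-0.3,15],"turn":[0,0,0]}
    - {"claw":0.1,"linear":[0,-0.3,19],"turn":[0,0,0]}
    - {"claw":0.1,"linear":[0,-0.3,21],"turn":[0,0,0]}
    - {"claw":0.1,"linear":[0,-0.3,21.5],"turn":[0,0,0]}
    - {"claw":0.1,"linear":[0,-0.3,21.5],"turn":[0,0,0]}

```text
time_s: 7.98
ee_pos: [0.5272, -0.1304, 0.0349]
eef_rot: [-3.14, -0.002, 1.662]
force: [-0.0, 0.1, -1.8]
grip_width: 0.0241
```

Run:
```python
from h import *
o=get_obs();print(o["time_s"],o["ee_pos"],o["eef_rot"],o["grip_width"],o["force"])
snap("w7"); im=vision.camera("side"); s=cv2.resize(im[150:230,280:387],None,fx=6,fy=6,interpolation=cv2.INTER_CUBIC)
cv2.imwrite("pics/s7.png",s)
```

```text
7.975 [ 0.52718459 -0.13042472  0.03488516] [-3.14019116e+00 -1.52390951e-03  1.66243165e+00] 0.02408600903605271 [-0.04684282  0.10762869 -1.81964243]
```

View pics/w7.png

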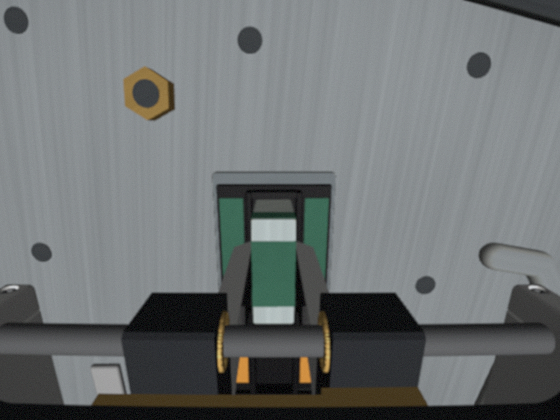

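View pics/s7.png

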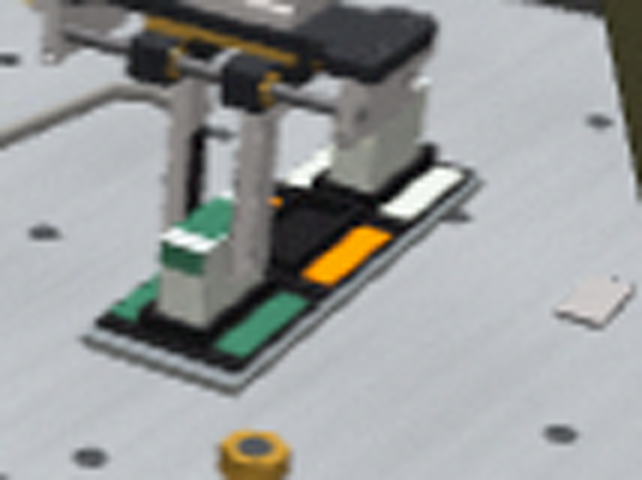

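The block is inside the pocket, but the force still equals its weight, so it isn't on the floor yet. Lowering a little more.

Call:
play_rows:
  moves:
    - {"claw":0.1,"linear":[0,0,1],"turn":[0,0,0]}
    - {"claw":0.1,"linear":[0,0,2],"turn":[0,0,0]}
    - {"claw":0.1,"linear":[0,0,2],"turn":[0,0,0]}

```text
time_s: 8.45
ee_pos: [0.5273, -0.1305, 0.0347]
eef_rot: [-3.14, -0.001, 1.663]
force: [-10.6, 2.7, 23.7]
grip_width: 0.0236
```

It is on the floor at exactly the predicted height, with 24 N up. Release and lift away.

Call:
play_rows:
  moves:
    - {"claw":0.1,"linear":[0,0,-0.5],"turn":[0,0,0]}
    - {"claw":0.5,"linear":[0,0,-0.5],"turn":[0,0,0]}
    - {"claw":0.5,"linear":[0,0,-0.5],"turn":[0,0,0]}
    - {"claw":0.5,"linear":[0,0,-0.5],"turn":[0,0,0]}
    - {"claw":0.5,"linear":[0,0,-30],"turn":[0,0,0]}
    - {"claw":0.5,"linear":[0,0,-80],"turn":[0,0,0]}
    - {"claw":0.5,"linear":[0,0,-110],"turn":[0,0,0]}
    - {"claw":0.5,"linear":[0,0,-110],"turn":[0,0,0]}

```text
time_s: 9.45
ee_pos: [0.5283, -0.1309, 0.1467]
eef_rot: [3.139, 0.0, 1.663]
force: [-0.2, 0.1, -0.8]
grip_width: 0.0471
```

Run:
```python
from h import *
o=get_obs();print(o["time_s"],o["ee_pos"],o["eef_rot"],o["grip_width"],o["force"])
snap("w8"); im=vision.camera("side"); s=cv2.resize(im[150:230,280:387],None,fx=6,fy=6,interpolation=cv2.INTER_CUBIC)
cv2.imwrite("pics/s8.png",s)
```

```text
9.45 [ 0.52831236 -0.13086813  0.14674815] [3.13899439e+00 3.43735006e-04 1.66255155e+00] 0.04712373121764796 [-0.15966251  0.13914455 -0.77145073]
```

View pics/w8.png

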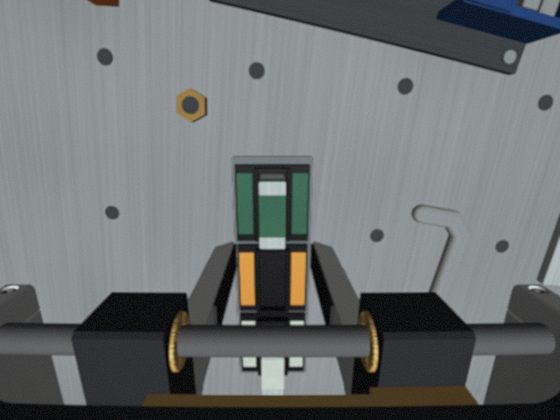

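View pics/s8.png

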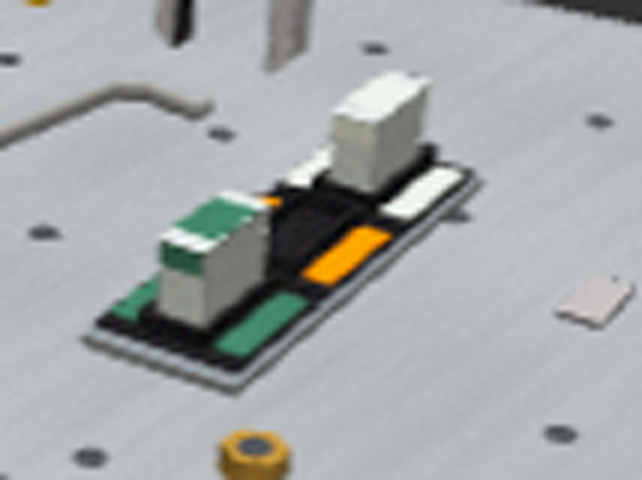

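The green block now stands at the same seat height as the white one, with an even gap around it. I'll check it numerically and compute the move to a viewing point by the plate.

Run:
```python
from h import *
im,e=load("w8"); h=cv2.cvtColor(im,cv2.COLOR_BGR2HSV);g=cv2.inRange(h,(60,70,30),(85,255,160))
k,l,s,c=cv2.connectedComponentsWithStats(g)
for j in range(1,k):
    if s[j,4]>100: print(s[j],plane("wrist",[c[j]],.061 if 250<c[j][0]<290 else .014,e).round(4))
o=get_obs();print(totool(np.array([.59,.05,.17])-o["ee_pos"],o),np.radians(83.6)-o["eef_rot"][2])
```

```text
[236 173  18  62 996] [[ 0.498  -0.1316  0.014 ]]
[291 173  17  62 978] [[ 0.5554 -0.1263  0.014 ]]
[ 258  196   29   41 1181] [[ 0.5269 -0.1294  0.061 ]]
[173.97752448  79.13260083 -25.96334257] -0.20349259196537806
```

Slot centre is (0.5267, -0.1290) and block centre (0.5269, -0.1294), so it is seated. Now to the plate.

Call:
play_rows:
  moves:
    - {"claw":0.5,"linear":[174,79,-26],"turn":[0,0,0.204]}
    - {"claw":0.5,"linear":[174,79,-26],"turn":[0,0,0.204]}
    - {"claw":0.5,"linear":[174,79,-26],"turn":[0,0,0.204]}
    - {"claw":0.5,"linear":[174,79,-26],"turn":[0,0,0.204]}
    - {"claw":0.5,"linear":[174,79,-26],"turn":[0,0,0.204]}
    - {"claw":0.5,"linear":[174,79,-26],"turn":[0,0,0.204]}

```text
time_s: 10.3
ee_pos: [0.5894, 0.0486, 0.1692]
eef_rot: [-3.138, -0.001, 1.457]
force: [0.4, -0.1, -0.4]
grip_width: 0.0472
```

Run:
```python
from h import *
o=get_obs();print(o["time_s"],o["ee_pos"],o["eef_rot"],o["grip_width"],o["qpos"])
snap("w9")
```

```text
10.3 [0.58936823 0.04860984 0.16923   ] [-3.13810643e+00 -7.85417111e-04  1.45717891e+00] 0.04718080454999672 [1.97922276e-02 4.23588398e-01 1.43934272e+00 1.29580807e-03
 1.28201254e+00 1.33037161e-01]
```

View pics/w9.png

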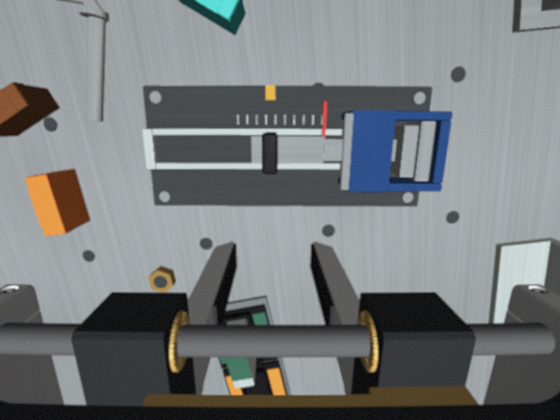

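This clear view shows the plate top at cols 263–277 and rows 132–174, the pointer at col 325, the mark at (270,92) and an empty track.

Run:
```python
from h import *
im,e=load("w9"); h=cv2.cvtColor(im,cv2.COLOR_BGR2HSV)
def comp(m,a):
    k,l,s,c=cv2.connectedComponentsWithStats(m);return [(s[j],c[j]) for j in range(1,k) if s[j,4]>a]
Y=[x for x in comp(cv2.inRange(h,(12,150,120),(28,255,255)),25) if x[1][1]<110 and x[1][0]>200][0]
Rd=[x for x in comp(cv2.inRange(h,(0,150,100),(6,255,255))|cv2.inRange(h,(174,150,100),(180,255,255)),25)]
print(Y,Rd)
bl=cv2.inRange(im[120:185,255:285].max(2),0,45);print([ (x[0]+np.array([255,120,0,0,0])) for x in comp(bl,50)])
a=np.radians(-6.4)
# fixture angle from wall outer edges? use base plate edges (z=.01)
B=plane("wrist",[[144,86],[430,86],[155,206],[417,206]],.01,e);print([np.degrees(np.arctan2(*(B[j+1]-B[j])[[1,0]])) for j in (0,2)])
u=np.array([np.cos(a),np.sin(a),0])
M=plane("wrist",[Y[1]],.0175,e)[0]
P=plane("wrist",[Rd[0][1]],.0255,e)[0]
print("mark",M,"ptr",P,"travel",(P-M)@u)
cv2.imwrite("pics/w9z.png",cv2.resize(im[70:190,220:350],None,fx=6,fy=5,interpolation=cv2.INTER_CUBIC))
```

```text
(array([265,  86,  10,  14, 126], dtype=int32), array([269.92063492,  92.5952381 ])) [(array([322, 102,   5,  34,  90], dtype=int32), array([324.17777778, 115.77777778]))]
[array([263, 134,  14,  40, 155])]
[np.float64(-6.431109301728188), np.float64(-6.404877627578956)]
mark [0.59776905 0.16226673 0.0175    ] ptr [0.65004793 0.1332094  0.0255    ] travel 0.05519206392952331
```

View pics/w9z.png

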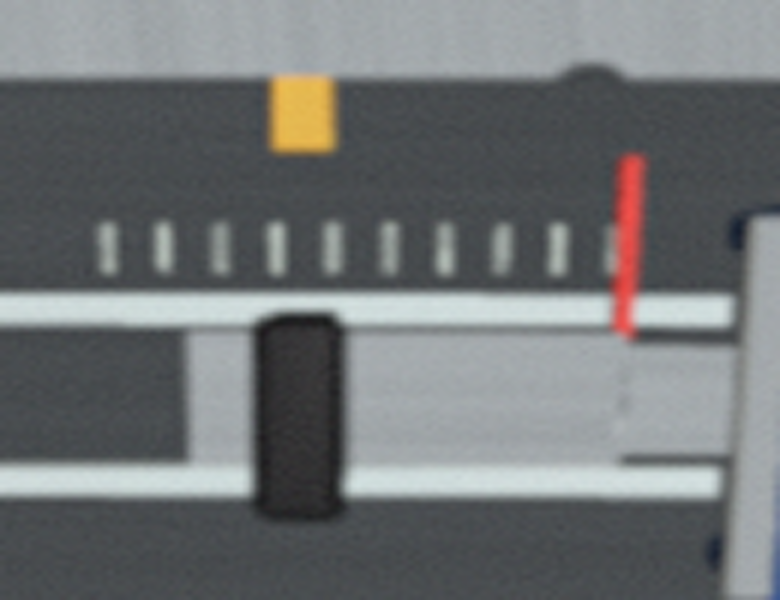

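Travel needed reads 55.2 mm here, against 55.4 from the first views, and fixture yaw is -6.4°.

Run:
```python
from h import *
im,e=load("w9")
P=plane("wrist",[[262.3,152.9],[277.0,152.9],[269.7,132.4],[269.7,173.6]],.081,e);print(P.round(4),np.linalg.norm(P[1]-P[0]),np.linalg.norm(P[3]-P[2]));c=P.mean(0)
# height from two views: w2 top face centre
z=lambda a,b:[240+(a-407)/3.7-.4,130+b/3.7-.4]
e2=load("w2")[1]
r1=rays("wrist",[[269.7,153]],e);r2=rays("wrist",[z(592,418)],e2);print("tri",tri((r1[0],r1[1][0]),(r2[0],r2[1][0])))
print(c)
o=get_obs();print(totool(np.r_[c[:2],.042]-o["ee_pos"],o),np.radians(83.6)-o["eef_rot"][2],o["eef_rot"])
```

```text
[[0.5856 0.1073 0.081 ]
 [0.5983 0.1059 0.081 ]
 [0.594  0.1237 0.081 ]
 [0.5899 0.0887 0.081 ]] 0.012761142337619172 0.03529817276736263
tri (array([0.59208785, 0.10524059, 0.07688952]), [np.float64(0.0009713256665852322), np.float64(0.0009713256665852192)])
[0.59195958 0.10640695 0.081     ]
[ 57.6677945   -3.74404719 127.57970449] 0.0022596611170984104 [-3.13858641e+00 -8.86688451e-04  1.45683559e+00]
```

The plate's middle is (0.592, 0.1065) and its top is about 77–81 mm. Descending over it.

Call:
play_rows:
  moves:
    - {"claw":0.5,"linear":[57.7,-3.7,20],"turn":[0,0,0]}
    - {"claw":0.5,"linear":[57.7,-3.7,50],"turn":[0,0,0]}
    - {"claw":0.5,"linear":[57.7,-3.7,60],"turn":[0,0,0]}
    - {"claw":0.5,"linear":[57.7,-3.7,60],"turn":[0,0,0]}

```text
time_s: 10.85
ee_pos: [0.5922, 0.1053, 0.1096]
eef_rot: [-3.138, -0.001, 1.455]
force: [-0.1, -0.8, -0.1]
grip_width: 0.047
```

Run:
```python
from h import *
o=get_obs();print(o["time_s"],o["ee_pos"],o["eef_rot"],o["force"],totool(np.r_[.592,.1065,.042]-o["ee_pos"],o))
snap("w10");im=vision.camera("side");cv2.imwrite("pics/s10.png",cv2.resize(im[140:260,170:330],None,fx=5,fy=5,interpolation=cv2.INTER_CUBIC))
```

```text
10.85 [0.59218512 0.10525829 0.1095982 ] [-3.13799461e+00 -6.89194328e-04  1.45542382e+00] [-0.12866016 -0.76600539 -0.09679725] [ 1.16555082 -0.08360921 67.59975845]
```

View pics/w10.png

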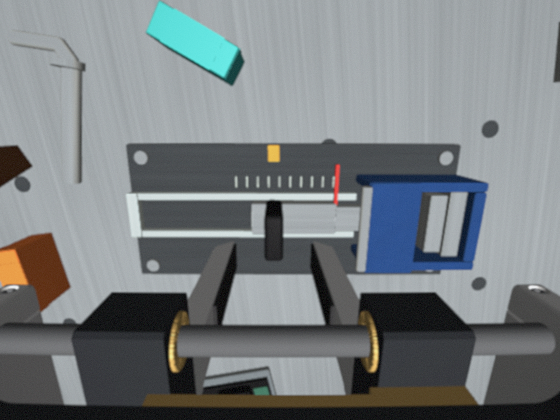

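View pics/s10.png

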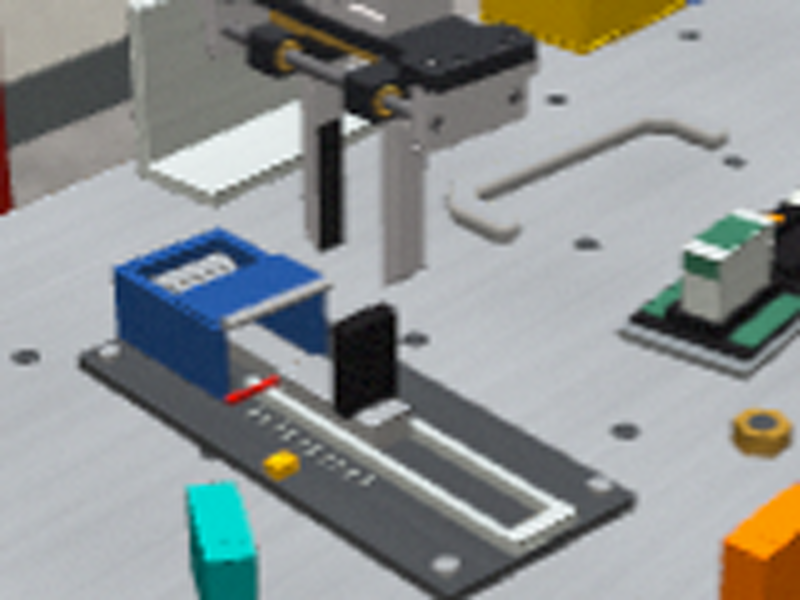

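The plate is centred between the fingers. Descend to about 42 mm and grip.

Call:
play_rows:
  moves:
    - {"claw":0.5,"linear":[1.2,0,40],"turn":[0,0,0]}
    - {"claw":0.5,"linear":[1.2,0,60],"turn":[0,0,0]}
    - {"claw":0.5,"linear":[1.2,0,67],"turn":[0,0,0]}
    - {"claw":0.0,"linear":[1.2,0,67],"turn":[0,0,0]}
    - {"claw":0.0,"linear":[1.2,0,67],"turn":[0,0,0]}
    - {"claw":0.0,"linear":[1.2,0,67],"turn":[0,0,0]}
    - {"claw":0.0,"linear":[1.2,0,67],"turn":[0,0,0]}
    - {"claw":0.0,"linear":[1.2,0,67],"turn":[0,0,0]}
  force: 50

```text
time_s: 11.95
ee_pos: [0.5925, 0.107, 0.0443]
eef_rot: [-3.139, -0.001, 1.456]
force: [-6.2, 0.2, 6.4]
grip_width: 0.0138
```

Call:
play_rows:
  moves:
    - {"claw":0,"linear":[0,0,0],"turn":[0,0,0]}
    - {"claw":0,"linear":[0,0,0],"turn":[0,0,0]}
    - {"claw":0,"linear":[0,0,0],"turn":[0,0,0]}

```text
time_s: 12.32
ee_pos: [0.5925, 0.107, 0.0444]
eef_rot: [-3.139, -0.001, 1.456]
force: [-1.9, 0.5, 0.3]
grip_width: 0.0137
```

Run:
```python
from h import *
o=get_obs();print(o["time_s"],o["ee_pos"],o["eef_rot"],o["grip_width"],o["force"])
print(totool(-.0552*np.array([np.cos(np.radians(-6.4)),np.sin(np.radians(-6.4)),0]),o))
```

```text
12.325 [0.5924555  0.10697915 0.04437227] [-3.13937610e+00 -1.15325930e-03  1.45578243e+00] 0.013745915965333587 [-1.94510076  0.53885895  0.28352051]
[ -0.18286759 -55.19956196   0.12214231]
```

Gripped at 13.7 mm, matching the plate's 14 mm. Pulling 55 mm along tool -y.

Call:
play_rows:
  moves:
    - {"claw":0,"linear":[0,-7,0],"turn":[0,0,0]}
    - {"claw":0,"linear":[0,-15,0],"turn":[0,0,0]}
    - {"claw":0,"linear":[0,-24,0],"turn":[0,0,0]}
    - {"claw":0,"linear":[0,-33,0],"turn":[0,0,0]}
    - {"claw":0,"linear":[-0.1,-42,0],"turn":[0,0,0]}
    - {"claw":0,"linear":[-0.2,-50,0],"turn":[0,0,0]}
    - {"claw":0,"linear":[-0.2,-55,0],"turn":[0,0,0]}
    - {"claw":0,"linear":[-0.2,-56,0],"turn":[0,0,0]}

```text
time_s: 13.32
ee_pos: [0.5373, 0.1134, 0.0444]
eef_rot: [3.142, -0.002, 1.456]
force: [9.8, 2.3, -11.3]
grip_width: 0.0137
```

Call:
play_rows:
  moves:
    - {"claw":0,"linear":[0,-0.5,0],"turn":[0,0,0]}
    - {"claw":0,"linear":[0,-0.5,0],"turn":[0,0,0]}

```text
time_s: 13.58
ee_pos: [0.5374, 0.1134, 0.0443]
eef_rot: [3.14, -0.002, 1.456]
force: [9.4, 0.2, -6.9]
grip_width: 0.0137
```

Run:
```python
from h import *
o=get_obs();print(o["time_s"],o["ee_pos"],o["eef_rot"],o["grip_width"],o["force"])
u=np.array([np.cos(np.radians(-6.4)),np.sin(np.radians(-6.4)),0]);print("moved",(np.array([.59246,.10698,.0444])-o["ee_pos"])@u)
im=snap("w11");h=cv2.cvtColor(im,cv2.COLOR_BGR2HSV);e=load("w11")[1]
for n,m,z in (("y",cv2.inRange(h,(12,150,120),(28,255,255)),.0175),("r",cv2.inRange(h,(0,150,100),(6,255,255))|cv2.inRange(h,(174,150,100),(180,255,255)),.0255)):
    k,l,s,c=cv2.connectedComponentsWithStats(m)
    for j in range(1,k):
        if s[j,4]>40: P=plane("wrist",[c[j]],z,e)[0];print(n,s[j],c[j],P.round(4),"u",P@u)
im=vision.camera("side");cv2.imwrite("pics/s11.png",cv2.resize(im[140:260,170:330],None,fx=5,fy=5,interpolation=cv2.INTER_CUBIC))
```

```text
13.575 [0.53740582 0.11341504 0.04432921] [ 3.13962343e+00 -2.11063886e-03  1.45567853e+00] 0.013658789480473471 [ 9.44976481  0.19405115 -6.9042373 ]
moved 0.055428385258909335
y [346 153  17  21 325] [354.         162.98153846] [0.5976 0.163  0.0175] u 0.5757153612883872
r [351 178   8  52 248] [354.36693548 201.73790323] [0.5947 0.1381 0.0255] u 0.5755694823645255
```

View pics/w11.png

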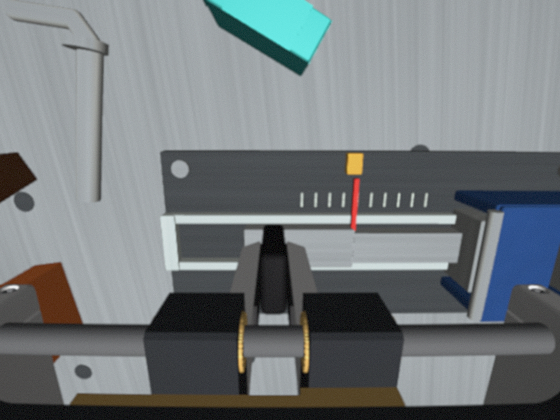

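View pics/s11.png

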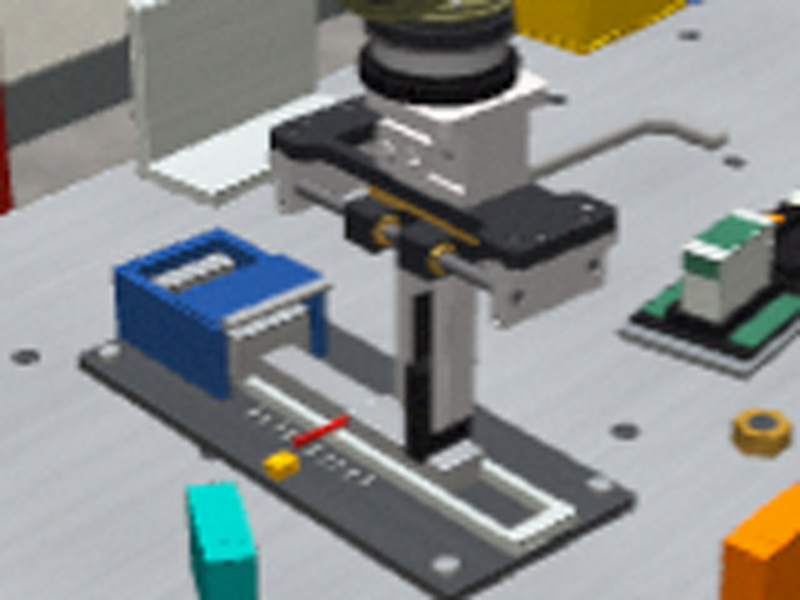

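The pointer stands at the mark to about 0.2 mm in the wrist view, with 9.4 N of spring pull. I'll hold for a second and recheck.

Call:
play_rows:
  moves:
    - {"claw":0,"linear":[0,-0.5,0],"turn":[0,0,0]}
    - {"claw":0,"linear":[0,-0.5,0],"turn":[0,0,0]}
    - {"claw":0,"linear":[0,-0.5,0],"turn":[0,0,0]}
    - {"claw":0,"linear":[0,-0.5,0],"turn":[0,0,0]}
    - {"claw":0,"linear":[0,-0.5,0],"turn":[0,0,0]}
    - {"claw":0,"linear":[0,-0.5,0],"turn":[0,0,0]}
    - {"claw":0,"linear":[0,-0.5,0],"turn":[0,0,0]}
    - {"claw":0,"linear":[0,-0.5,0],"turn":[0,0,0]}

```text
time_s: 14.68
ee_pos: [0.5375, 0.1134, 0.0443]
eef_rot: [3.138, -0.002, 1.456]
force: [9.7, -0.6, -6.0]
grip_width: 0.0137
```

Run:
```python
from h import *
o=get_obs();print(o["time_s"],o["ee_pos"],np.abs(o["joint_vel"]).max(),o["grip_width"],o["force"])
u=np.array([np.cos(np.radians(-6.4)),np.sin(np.radians(-6.4)),0])
im=snap("w12");h=cv2.cvtColor(im,cv2.COLOR_BGR2HSV);e=load("w12")[1]
for n,m,z in (("y",cv2.inRange(h,(12,150,120),(28,255,255)),.0175),("r",cv2.inRange(h,(0,150,100),(6,255,255))|cv2.inRange(h,(174,150,100),(180,255,255)),.0255)):
    k,l,s,c=cv2.connectedComponentsWithStats(m)
    for j in range(1,k):
        if s[j,4]>40: P=plane("wrist",[c[j]],z,e)[0];print(n,c[j],"u",P@u)
im=vision.camera("scene");cv2.imwrite("pics/f.png",im)
```

```text
14.675 [0.53747881 0.11341722 0.04434752] 0.0024975432810412698 0.013742316723981858 [ 9.74549137 -0.56809747 -5.95616535]
y [353.73913043 163.03416149] u 0.5757010046374377
r [354.26070039 201.74708171] u 0.5756401687635946
```

View pics/f.png

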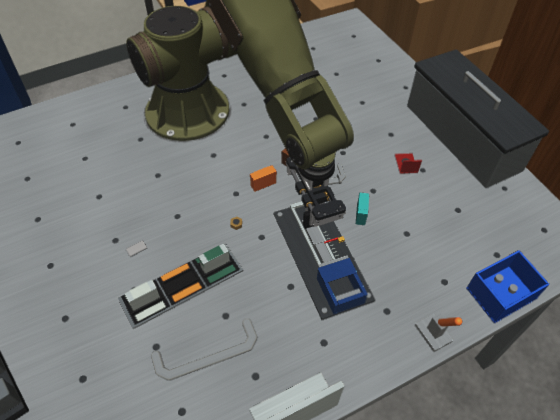

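The scene view shows the green block in its slot at about (215,263), the pointer at the mark (335,240), and the bystanders where they started. Handing in.

```bash
python3 -c "
from station import hand_in
print(hand_in())"
```

```text
the job is handed in; nothing more can be done
None
```

The green block is back in the green slot, upright and released. The pull plate is held with its pointer at the yellow mark. I handed the job in at about 14.7 s; it reports no verdict.

- **Green block:** In the wrist view after release, its centre was within about 0.5 mm of the slot centre. It touched the floor at the predicted height, with 24 N up and about 10 N sideways just before I let go. In the side view it stands at the same seat height as the white block.
- **Pull plate:** I gripped it front to back with the force set to 50 N and pulled it about 55 mm. After holding for one second, the pointer was within 0.1 mm of the mark by the wrist view. The arm was still, with about 9.7 N of spring pull.
- **Other parts:** The last scene view shows the visible bystanders and the white block where they started. I judged this by eye, and the arm partly hides the hitch pin there.
- **Checks that disagreed:** Two-view heights were 3 mm too high for the block top and 4 mm too low for the plate top. I used the heights in the task text there, because the block's measured size then matched. The slot label strips measured 14 mm above the table, and the text gives no height to check that against.

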